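Refit the piston rod of a lever drum pump

ROBOT

A 7-joint arm with a two-finger parallel gripper is mounted at the origin on the work surface. World frame = base frame: x ahead of the robot, y to its left, z up, the work surface at z = 0. Lengths are in m, angles in rad, forces in N, time in s.
With the tool pointing down it reaches from about 0.4 to 0.875 m from the base axis. Payload 19.3 kg.
Tool frame: the origin (TCP) lies midway between the tips of the shut fingers; the grasp point (between the pads) lies 19 mm behind it; z points along the fingers, y is the direction in which the jaws open and shut (so a half turn about z gives the same grasp; the last joint's range is limited). The gripper opens to 85 mm and grips with 20 to 120 N. Pads are 22 mm wide; open, the fingers measure 114 mm over their backs; the gripper's body (76 mm by 85 mm) begins 54 mm behind the grasp point. The pads swing forward as they close: fully open they stand 13 mm farther back than shut.
Start: joints at [-1.371, 0.521, -0.036, 1.599, 0.021, 1.021, -0.113], TCP at [0.167, 0.602, 0.231] pointing down, gripper open.
Joint ranges: [-2.91, 2.91], [-0.3, 2.13], [-1.5, 1.42], [0.17, 2.43], [-1.26, 4.41], [0.16, 1.93], [-2.52, 2.52]. Speed limits (rad/s): [1.89, 1.89, 2.39, 2.39, 3.01, 3.01, 3.01].

INTERFACE

Orientations are given as [roll, pitch, yaw] about the fixed x, y, z axes, in that order (R = Rz(yaw) Ry(pitch) Rx(roll)).
In Python, from workcell import bot gives the robot as it stands.
- The arm moves only by the tool servo_tool, never from a script. Its argument "plan" is a list of rows, each a list of 5 numbers: the shift along the world's x, y, z in mm, then the turn about the world's z in rad, then the gripper's target within -1 to 1 (shut at 1, half-way at 0, fully open at -1). In form: [[tx, ty, tz, yaw, jaw], ...]. A call has exactly 10 rows; each row is the pose to reach, as a shift and turn from the pose commanded when the call began; what a row does not reach only later rows make up. A row lasts 1/12 s, in which the tool goes at most 41.7 mm and 7.16 degrees, less where a joint would pass 70% of its speed; a pose out of reach is approached as far as the arm can. A call with a gripper value outside its range is refused whole. The fingers move at their own pace and stop on an object; "squeeze" is the grip in N (left out, the last holds). Time passes only in rows, so rows that repeat a pose let the fingers close, or fill a call up. It gives the time, the measured TCP pose, the force and the opening at its end, in the units of the state.
- bot.observe(): the state, without advancing time (a new reading comes with each control period).
- bot.grab_frame(name): name is "scene" or "top" or "wrist"; returns the picture (420x560x3 uint8, blue, green, red); there is no depth.
- bot.calibration(name): a dict with "fx", "fy", "cx", "cy" (pixels), "k1" (the pictures are not rectified: a ray, as slopes to the right and down, at radius r is drawn at 1 + k1 r^2 times it, then the intrinsics apply), "T" (4x4, takes a point from camera to world coordinates). Camera axes: x right, y down, z forward; pixel columns grow to the right and rows downward; lengths in m; the calibration is good to about 2 mm. A picture is of the moment at which its call begins: read the wrist's pose just before it. calibration takes no time and is no camera call; for the wrist camera it gives the pose at the moment of the call.
- bot.job_done(): hands the job in, once; it reports no verdict.
The state is a dict: "clock": time; "qpos": joint angles; "qd": joint speeds; "joint_efforts": joint torques, N m; "position": TCP position; "tool_rot": TCP orientation; "force": force on the tool from outside, world axes, zero at the start; "moment": the same for the moment, N m; "grip_width": finger opening in m.
Only numpy, scipy, OpenCV 4.12 (cv2) and the standard library are available. Lean on these libraries where they do the work, as an engineer would, in place of code of your own. Each camera call takes 0.05 s, during which the arm holds its last target.

TASK

The lever drum pump on the workshop bench is going back together: first turn the lock ring under its head clockwise by its bar handle until it is fully home against the stop, so that the head is locked on the tube. Then take the piston rod (the long one with the flat eye) from the wooden block and thread it, eye up, down through the upper guide bushing and on through the gland bushing below it, until its lower end is well out beneath the gland but the eye end still stands clear above the guide. Finish while holding it there in the gripper, still and spanning both bushings (a workmate fits the link pin), with the ring still locked and everything else left where it was.

Things in the scene. Friction and masses are not known exactly. Their poses are not given: they have to be found in the camera images.
- lock_ring (a joint): captive lock ring of the pump (dark steel, 92 mm across, round the foot of the pump's head), turning about the pump's upright axis: 0 = unlocked, 1.4 rad = locked, at a hard stop; grows clockwise seen from above. Starts between 0 and 0.6, stays where left, needs about 0.2 Nm (2 N at the handle). Locked, its small rib meets the rib on the head and its handle lies by the upright stop lug.
- ring_handle (a point): point to grip on the lock ring's bar handle: on the bar's centre line, 100 mm from the pump's axis, 55 mm above the bench. The handle is a level round steel bar, 12 mm thick, reaching out from the ring to 118 mm from the axis, then a 17 mm end button to 126 mm. x points outwards along the bar. Above, below and beside it is free.
- pump: the fixed pump; origin on its axis at bench level. x points to its spout (pipe to 155 mm from the axis, 80 mm high). At y is a cast bracket carrying the guide: 20 mm wide, 15 to 67 mm from the axis, 150 mm high, with lever ears out to 95 mm and 161 mm high; other sides are open. Round flange 156 mm across; on it a stop lug 62 mm from the axis, 62 mm high, by the locked handle.
- guide_mouth (a point): centre of the top face of the pump's upper guide bushing, 150 mm above the bench on the pump's upright axis; axes as pump. Brass ring 34 mm across, 17 mm long, with a bore of 14.5 mm that flares over its top 5 mm to a 23 mm mouth. Below it are 33 mm of open gap, then the gland.
- gland_mouth (a point): centre of the top face of the second bushing, the brass gland on the pump's head: on the same axis, 50 mm below guide_mouth. 20 mm long (its underside is 70 mm below guide_mouth), 14.5 mm bore, the same 23 mm flared mouth. Beneath it the head and tube are hollow, over 40 mm wide, for 70 mm more.
- rod_grip (a point): middle of the piston rod's flat eye end, the place to grip. The steel rod stands upright in the block, the tallest there. From below: round shank 12 mm thick, 120 mm long (lowest 6 mm tapered to 8 mm), then the flat eye end, 12 mm thick along this point's x, 24 mm wide along its y, 42 mm tall, round top. This point is 140 mm above the tip, 20 mm above the shoulder. 0.15 to 0.26 kg.
- rod_tip (a point): centre of the piston rod's lower end face; z along the rod towards the eye. At the start it stands 12 mm above the bench, 33 mm deep in its hole.
- rod_shoulder (a point): point on the rod's axis where the round shank meets the flat eye end, 120 mm above the tip. The eye end does not pass the bushings.
- piston_rod: the piston rod; origin at the tip, axes as rod_grip.
- rod_block: fixed wooden block 200 x 75 mm, 45 mm high, origin under its centre, three holes of 13.5 mm in a row along its x axis, 62 mm apart, 33 mm deep. The piston rod, the short rod and the drift stand in them in any order.
- short_rod: bystander: shorter 12 mm rod with a black ball on top, 100 mm long, stands in the block; origin at its lower end.
- drift: bystander: 12 mm drift with a plain 16 mm round head, 105 mm long, stands in the block; origin at its lower end.
- pump_lever: bystander: the pump's steel lever, 460 mm long, lying on the bench beyond the pump; origin under its middle, x along it towards the fork.
- oil_jug: bystander: yellowish oil jug, 164 mm across, 240 mm tall, with a long spout rising to 285 mm; origin under its centre.
- grease_tin: bystander: grey grease tin, 90 mm across, 75 mm tall; origin under its centre.
- gland_nut: bystander: loose brass hexagon nut, 46 mm across, 16 mm tall, flat on the bench; origin under its centre.
- spanner: bystander: open-ended spanner 200 mm long, lying on the bench.
- screwdriver: bystander: screwdriver 200 mm long, black handle, lying on the bench.
Not all that is in view belongs to the job. Leave any blue or orange look-alike of the piston_rod alone.

How it is judged:
By the outcome, as a careful person would: the job done as asked, in the order asked, and still so for the second after the job is handed in, while the arm keeps its last pose, push and grip.
It also fails if it takes over 64 s, if anything falls off the work surface, if the arm or the gripper's body presses on something with over 40 N, if the wrist force passes 120 N, or if a joint passes its speed limit or range.

## Working session

There is one attempt and no reset: what is moved stays moved. The work goes in short steps, Python scripts to look and compute and a tool call to move; the robot and the scene stay as the last step left them, time stands still between calls to the robot, and variables do not carry over. Pictures are saved under pics/ and viewed, and the job is handed in when it is done.

Besides the shell and the picture viewer there is one more tool, called after "Call:" as name([rows], argument=value, ...), one row to a line, values as JSON. servo_tool: Moves the arm, as the interface text tells. Its arguments: {"type":"object","properties":{"plan":{"type":"array","items":{"type":"array","items":{"type":"number"}}},"squeeze":{"type":"number"}},"required":["plan"]}

```bash
ls; mkdir -p pics; python3 - <<'E'
from workcell import bot
import cv2
print(bot.observe())
for n in ["scene","top","wrist"]:
    c=bot.calibration(n); print(n,c)
    cv2.imwrite(f"pics/{n}0.png",bot.grab_frame(n))
E
```

```text
pics
{'clock': 0.0, 'qpos': array([-1.37112319,  0.52199551, -0.03636429,  1.59996851,  0.02120652,
        1.02106422, -0.112815  ]), 'qd': array([ 4.15653828e-04,  2.68115136e-04, -1.59011666e-05,  6.52059077e-04,
       -9.33119377e-04, -3.67164276e-03,  6.32032278e-04]), 'joint_efforts': array([ 5.78948516e-05, -9.27119851e+01,  1.97962917e+00, -3.69914639e+01,
        1.78175321e-02,  8.38230655e-03,  8.81299070e-05]), 'position': array([0.16656273, 0.60207875, 0.23075098]), 'tool_rot': array([-3.14054385e+00,  5.98637036e-05,  2.87172925e+00]), 'force': array([-1.28808484,  0.35028585,  0.57697354]), 'moment': array([-0.02124411, -0.0375465 , -0.01414829]), 'grip_width': 0.0853428652331849}
scene {'fx': 452.4132234690289, 'fy': 452.4132234690289, 'cx': 279.38057528879796, 'cy': 215.29662117718672, 'k1': -0.11463054297685897, 'T': array([[ 0.61244187,  0.47469583, -0.63212248,  1.26043074],
       [ 0.79050066, -0.37267873,  0.48602394, -0.51061435],
       [-0.00486507, -0.79735465, -0.60349142,  0.78684756],
       [ 0.        ,  0.        ,  0.        ,  1.        ]])}
top {'fx': 388.71152169852473, 'fy': 388.71152169852473, 'cx': 281.887204724464, 'cy': 212.9710271427798, 'k1': 0.0039205992345524255, 'T': array([[ 0.01914607, -0.99000303,  0.13974056,  0.43381776],
       [-0.99964796, -0.02152264, -0.01551552,  0.01403273],
       [ 0.01836799, -0.13939431, -0.99006659,  1.2137885 ],
       [ 0.        ,  0.        ,  0.        ,  1.        ]])}
wrist {'fx': 328.46034424086173, 'fy': 328.46034424086173, 'cx': 279.6736392596194, 'cy': 209.11739178031098, 'k1': -0.04318549321421417, 'T': array([[ 0.26723505,  0.9153001 ,  0.30134888,  0.08929936],
       [ 0.96363033, -0.25337128, -0.08496812,  0.62414971],
       [-0.00141818,  0.31309538, -0.94972063,  0.37294396],
       [ 0.        ,  0.        ,  0.        ,  1.        ]])}
```

View pics/scene0.png

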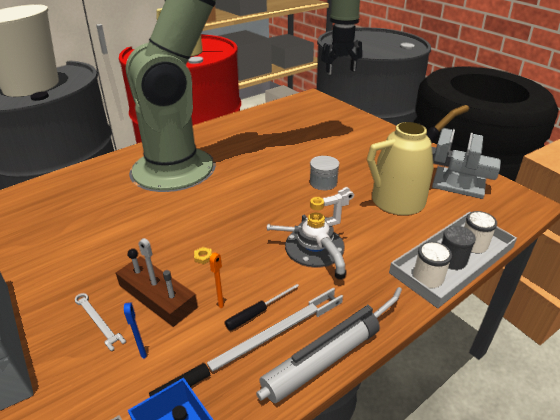

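View pics/top0.png

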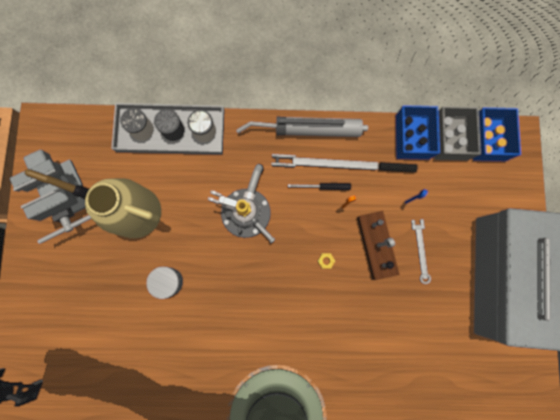

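View pics/wrist0.png

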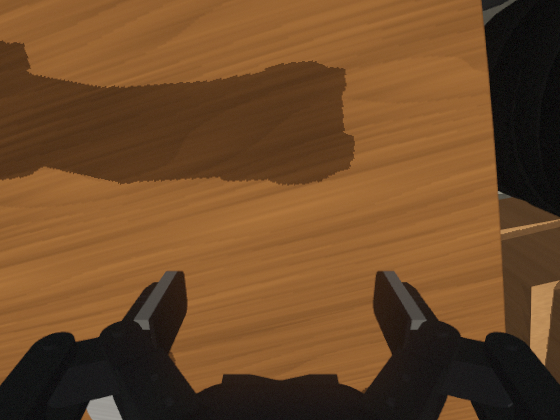

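The scene view shows the pump at about (318,225) and the block at about (157,285). The block holds a ball rod (133,255), a flat-eye rod (147,250) and a drift (168,275). Orange (218,265) and blue (130,315) look-alikes lie outside it. Next I'll enlarge the crops.

```bash
python3 - <<'E'
import cv2,numpy as np
s=cv2.imread('pics/scene0.png');t=cv2.imread('pics/top0.png')
def cr(i,x,y,w,h,k): return cv2.resize(i[y:y+h,x:x+w],None,fx=k,fy=k,interpolation=cv2.INTER_CUBIC)
cv2.imwrite('pics/c1.png',np.hstack([cr(s,260,180,100,100,4),cr(s,105,225,100,100,4)]))
cv2.imwrite('pics/c2.png',np.hstack([cr(t,195,155,100,100,4),cr(t,335,200,100,100,4)]))
E
```

```text
(no output)
```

View pics/c1.png

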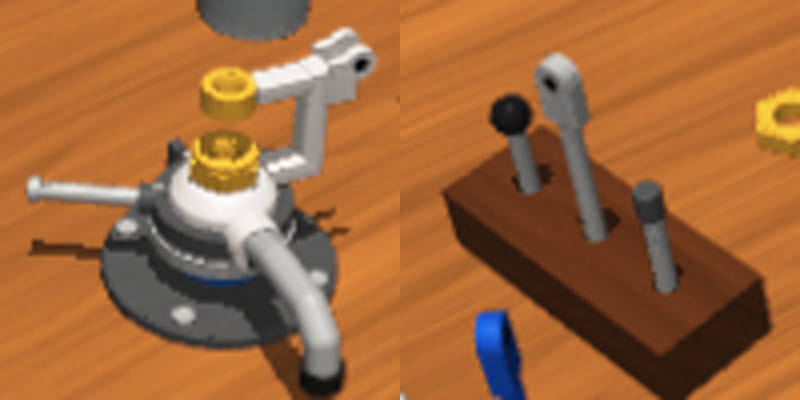

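View pics/c2.png

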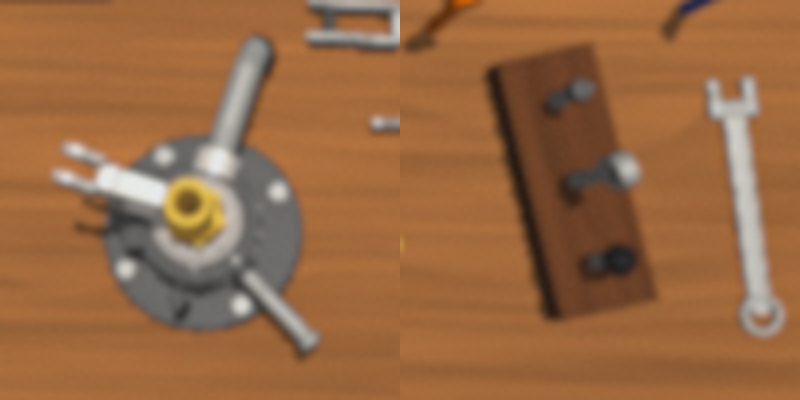

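```bash
cat > h.py <<'E'
import cv2,numpy as np
def K(c): return np.array([[c['fx'],0,c['cx']],[0,c['fy'],c['cy']],[0,0,1]])
def ray(c,p):
    u=cv2.undistortPoints(np.array([[p]],float),K(c),np.array([c['k1'],0,0,0,0]))[0,0]
    d=c['T'][:3,:3]@np.array([u[0],u[1],1]); return c['T'][:3,3],d/np.linalg.norm(d)
def plane(c,p,z):
    o,d=ray(c,p); return o+d*(z-o[2])/d[2]
def tri(c1,p1,c2,p2):
    o1,d1=ray(c1,p1);o2,d2=ray(c2,p2)
    s=np.linalg.lstsq(np.c_[d1,-d2],o2-o1,rcond=None)[0]
    a=o1+d1*s[0];b=o2+d2*s[1]; return (a+b)/2,np.linalg.norm(a-b)
def proj(c,P):
    Ti=np.linalg.inv(c['T']); r=cv2.Rodrigues(Ti[:3,:3])[0]
    return cv2.projectPoints(np.array(P,float).reshape(-1,1,3),r,Ti[:3,3],K(c),np.array([c['k1'],0,0,0,0]))[0][:,0]
E
python3 - <<'E'
from workcell import bot
from h import *
np.set_printoptions(precision=4,suppress=True)
s=bot.calibration('scene');t=bot.calibration('top')
S=lambda x,y:(260+x/4-.4,180+y/4-.4); B=lambda x,y:(105+(x-400)/4-.4,225+y/4-.4)
T=lambda x,y:(195+x/4-.4,155+y/4-.4); U=lambda x,y:(335+(x-400)/4-.4,200+y/4-.4)
print('guide',tri(s,S(229,83),t,T(189,202)), plane(t,T(189,202),.15),plane(s,S(229,83),.15))
print('flange',plane(t,T(203,232),.015),plane(s,S(220,260),.015))
print('handle end',tri(s,S(35,190),t,T(306,343)),plane(t,T(306,343),.055),plane(s,S(35,190),.055))
print('lever ear',tri(s,S(360,60),t,T(62,165)))
print('rod top',tri(s,B(560,65),t,U(626,170)),plane(t,U(626,170),.17),plane(s,B(560,65),.17))
print('rod at block',plane(t,U(572,185),.045),plane(s,B(597,238),.045))
print('ball',tri(s,B(511,113),t,U(622,260)),'drift',tri(s,B(649,190),t,U(583,88)))
print('blk corners',[plane(t,U(*p),.045) for p in [(495,68),(592,45),(655,297),(555,318)]])
print('spout end',tri(s,S(322,370),t,T(260,42)))
print('lug',plane(t,T(182,308),.05),plane(s,S(177,150),.06))
E
```

```text
guide (array([0.6036, 0.1089, 0.1518]), np.float64(0.0012114170680723)) [0.6035 0.1085 0.15  ] [0.6021 0.1112 0.15  ]
flange [0.6017 0.1089 0.015 ] [0.6086 0.1057 0.015 ]
handle end (array([0.5145, 0.0265, 0.0532]), np.float64(0.00010242800707410685)) [0.5143 0.0264 0.055 ] [0.5163 0.0252 0.055 ]
lever ear (array([0.6285, 0.1981, 0.1445]), np.float64(0.000257367026198164))
rod top (array([ 0.5088, -0.2964,  0.1713]), np.float64(0.003276161786261589)) [ 0.5082 -0.2984  0.17  ] [ 0.5084 -0.2947  0.17  ]
rod at block [ 0.505  -0.2947  0.045 ] [ 0.5122 -0.299   0.045 ]
ball (array([ 0.4493, -0.313 ,  0.104 ]), np.float64(0.001963614898565121)) drift (array([ 0.5702, -0.2831,  0.1186]), np.float64(0.002255925788361001))
blk corners [array([ 0.5927, -0.2372,  0.045 ]), array([ 0.612 , -0.3116,  0.045 ]), array([ 0.4228, -0.3556,  0.045 ]), array([ 0.4059, -0.2804,  0.045 ])]
spout end (array([0.7454, 0.0659, 0.0446]), np.float64(0.0038370199132122143))
lug [0.539 0.12  0.05 ] [0.5454 0.1209 0.06  ]
```

Call:
servo_tool([
  [20, -30, 0, 0.05, -1],
  [40, -65, 0, 0.12, -1],
  [60, -100, 0, 0.18, -1],
  [80, -135, 0, 0.24, -1],
  [100, -170, 0, 0.3, -1],
  [120, -205, 0, 0.36, -1],
  [140, -240, 0, 0.42, -1],
  [160, -275, 0, 0.48, -1],
  [180, -310, 0, 0.54, -1],
  [200, -345, 0, 0.6, -1],
])

```text
clock: 0.98
position: [0.3671, 0.2555, 0.2314]
tool_rot: [3.142, 0.0, -2.808]
force: [1.8, 1.3, 0.9]
grip_width: 0.0853
```

Call:
servo_tool([
  [18, -30, 0, 0.05, -1],
  [36, -60, 0, 0.1, -1],
  [54, -90, 0, 0.15, -1],
  [72, -120, 0, 0.2, -1],
  [90, -150, 0, 0.25, -1],
  [108, -180, 0, 0.3, -1],
  [126, -208, 0, 0.35, -1],
  [140, -225, 0, 0.39, -1],
  [150, -235, 0, 0.42, -1],
  [150, -235, 0, 0.42, -1],
])

```text
clock: 1.82
position: [0.5179, 0.0197, 0.231]
tool_rot: [-3.141, -0.0, -2.393]
force: [-0.4, -0.3, 0.4]
grip_width: 0.0854
```

```bash
python3 - <<'E'
from workcell import bot
import cv2,pickle
o=bot.observe();print(o)
c=bot.calibration("wrist");cv2.imwrite("pics/w1.png",bot.grab_frame("wrist"));pickle.dump(c,open('w1.pkl','wb'))
E
```

```text
{'clock': 1.8167, 'qpos': array([-0.16449806,  0.35270504,  0.01479749,  1.88052698, -0.00539796,
        0.90830421,  2.17216735]), 'qd': array([-0.04783276, -0.0244426 , -0.02170567,  0.04305511, -0.00548815,
       -0.00866394, -0.10102925]), 'joint_efforts': array([ 1.69005252e+00, -7.12384057e+01,  2.14630567e+00, -3.56139708e+01,
        1.32371066e-02,  2.14214777e-01,  1.96454912e+00]), 'position': array([0.51794157, 0.01972718, 0.23100315]), 'tool_rot': array([-3.14083002e+00, -3.99800930e-04, -2.39293017e+00]), 'force': array([-0.36831587, -0.29830207,  0.40996608]), 'moment': array([-0.03767847, -0.00791264, -0.00997282]), 'grip_width': 0.08535297723483712}
```

View pics/w1.png

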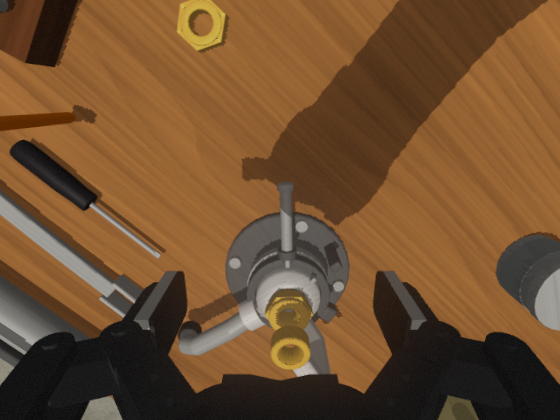

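The wrist view shows the handle bar pointing up, with its button at (286,187). The gland mouth is at about (290,315), the guide mouth at (290,350), and the dark upright lug at (334,254). Next I'll measure these.

```bash
python3 - <<'E'
from h import *
import pickle
i=cv2.imread('pics/w1.png');
cv2.imwrite('pics/c3.png',cv2.resize(i[170:390,210:370],None,fx=3.6,fy=3.6,interpolation=cv2.INTER_CUBIC)[:600*4])
cv2.imwrite('pics/c3.png',cv2.resize(i[175:385,200:400],None,fx=2.85,fy=2.85,interpolation=cv2.INTER_CUBIC))
hsv=cv2.cvtColor(i,cv2.COLOR_BGR2HSV)
m=cv2.inRange(hsv,(18,140,60),(32,255,255)); m[:280]=0
n,l,st,ce=cv2.connectedComponentsWithStats(m)
print([ (st[k],ce[k]) for k in range(1,n) if st[k][4]>50])
E
```

```text
[(array([ 266,  290,   47,   80, 2722], dtype=int32), array([289.10617193, 329.00551065]))]
```

View pics/c3.png

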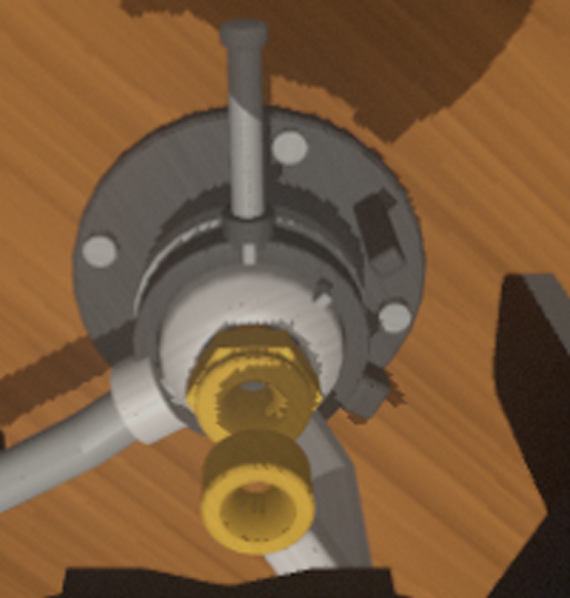

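```bash
python3 - <<'E'
from h import *
import pickle
np.set_printoptions(precision=4,suppress=True)
c=pickle.load(open('w1.pkl','rb'))
C=lambda x,y:(200+(x+.5)/2.85-.5,175+(y+.5)/2.85-.5)
ax=np.array([.603,.109])
g=plane(c,C(257,500),.15);print('guide',g)
print('gland',plane(c,C(253,398),.10))
e=plane(c,C(242,32),.055);print('hend',e, plane(c,C(249,205),.055))
fl=[plane(c,C(*p),.012) for p in [(73,262),(425,262),(245,103)]];print('flange',fl)
for th in (-137,-170,-180,-190,-200,-210):
    r=np.radians(th);P=[[ax[0]+.062*np.cos(r),ax[1]+.062*np.sin(r),z] for z in (.015,.062)]
    print(th,[( (p[0]-200)*2.85,(p[1]-175)*2.85) for p in proj(c,P)])
for z in (.06,.07,.08):
  for p in [(249,255),(322,292)]:
    q=plane(c,C(*p),z)[:2]-ax; print(z,p,np.hypot(*q),np.degrees(np.arctan2(q[1],q[0])))
E
```

```text
guide [0.5988 0.1065 0.15  ]
gland [0.5992 0.1069 0.1   ]
hend [0.5149 0.0235 0.055 ] [0.5615 0.0707 0.055 ]
flange [array([0.6467, 0.0477, 0.012 ]), array([0.5432, 0.1592, 0.012 ]), array([0.5433, 0.0525, 0.012 ])]
-137 [(np.float64(245.4751287956732), np.float64(150.9189154747973)), (np.float64(247.721734899272), np.float64(198.3716325412664))]
-170 [(np.float64(326.9306757055454), np.float64(173.24219938266057)), (np.float64(339.7076142285149), np.float64(223.1131430540661))]
-180 [(np.float64(346.8617089353378), np.float64(187.95196092667817)), (np.float64(362.1085167878787), np.float64(239.38408200394863))]
-190 [(np.float64(363.35309553481125), np.float64(205.50429753136186)), (np.float64(380.56894704786964), np.float64(258.76481326709165))]
-200 [(np.float64(375.92654924417224), np.float64(225.2608705231901)), (np.float64(394.5596769215913), np.float64(280.53482383146314))]
-210 [(np.float64(384.26237564626035), np.float64(246.53130546794495)), (np.float64(403.7381352721881), np.float64(303.92071696110867))]
0.06 (249, 255) 0.038380463652852734 -137.41472558947044
0.06 (322, 292) 0.03601322202171984 171.95945423213684
0.07 (249, 255) 0.043632528936120865 -137.07095389788134
0.07 (322, 292) 0.03911326327367444 179.5590547589903
0.08 (249, 255) 0.04888582742861311 -136.80105795380715
0.08 (322, 292) 0.042795477039895585 -174.05123289745185
```

Call:
servo_tool([
  [2, 4, -20, 0.01, -1],
  [4, 8, -45, 0.02, -1],
  [6, 12, -70, 0.025, -1],
  [8, 15, -95, 0.025, -1],
  [10, 17, -120, 0.025, -1],
  [10, 17, -145, 0.025, -0.4],
  [10, 17, -165, 0.025, -0.2],
  [10, 17, -180, 0.025, -0.2],
  [10, 17, -190, 0.025, -0.2],
  [10, 17, -194, 0.025, -0.2],
], squeeze=30)

```text
clock: 2.7
position: [0.5256, 0.0401, 0.0361]
tool_rot: [3.14, -0.001, -2.366]
force: [-0.4, 0.3, 0.8]
grip_width: 0.0511
```

```bash
python3 - <<'E'
from workcell import bot
import cv2,pickle
o=bot.observe();print(o['position'],o['tool_rot'],o['force'],o['grip_width'])
c=bot.calibration("wrist");cv2.imwrite("pics/w2.png",bot.grab_frame("wrist"));pickle.dump(c,open('w2.pkl','wb'))
E
```

```text
[0.52564756 0.04013146 0.03613843] [ 3.14033089e+00 -1.29377371e-03 -2.36587880e+00] [-0.41507056  0.32587534  0.84065981] 0.051080070743563105
```

View pics/w2.png

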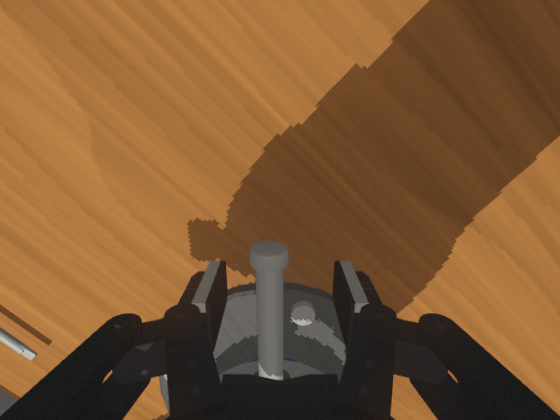

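Call:
servo_tool([
  [2, -2, 0, 0, -0.2],
  [3, -3, 0, 0, 0],
  [3, -3, 0, 0, 1],
  [3, -3, 0, 0, 1],
  [3, -3, 0, 0, 1],
  [3, -3, 0, 0, 1],
  [3, -3, 0, 0, 1],
  [3, -3, 0, 0, 1],
  [3, -3, 0, 0, 1],
  [3, -3, 0, 0, 1],
], squeeze=30)

```text
clock: 3.58
position: [0.5299, 0.0364, 0.0379]
tool_rot: [-3.141, 0.001, -2.366]
force: [-1.6, 0.2, 8.1]
grip_width: 0.0111
```

```bash
python3 - <<'E'
from workcell import bot
import numpy as np
o=bot.observe();print(o['position'],o['tool_rot'],o['force'],o['grip_width'])
p=np.array([.5296,.0361]);a=np.array([.6005,.1075]);v=p-a
print(np.hypot(*v),np.degrees(np.arctan2(v[1],v[0])))
for d in range(0,60,4):
    r=-np.radians(d);R=np.array([[np.cos(r),-np.sin(r)],[np.sin(r),np.cos(r)]])
    print(d,np.round((R@v-v)*1000,0),round(r,2))
E
```

```text
[0.52990225 0.03642143 0.03790289] [-3.14104447e+00  6.85587428e-04 -2.36636705e+00] [-1.58211705  0.18105699  8.05322182] 0.011140151715198223
0.10062191610181158 -134.79868045073277
0 [0. 0.] -0.0
4 [-5.  5.] -0.07
8 [-9. 11.] -0.14
12 [-13.  16.] -0.21
16 [-17.  22.] -0.28
20 [-20.  29.] -0.35
24 [-23.  35.] -0.42
28 [-25.  42.] -0.49
32 [-27.  48.] -0.56
36 [-28.  55.] -0.63
40 [-29.  62.] -0.7
44 [-30.  69.] -0.77
48 [-30.  76.] -0.84
52 [-29.  83.] -0.91
56 [-28.  90.] -0.98
```

Call:
servo_tool([
  [-3, 2, 0, -0.03, 1],
  [-7, 8, 0, -0.1, 1],
  [-11, 13, 0, -0.17, 1],
  [-15, 19, 0, -0.24, 1],
  [-18, 26, 0, -0.32, 1],
  [-21, 32, 0, -0.38, 1],
  [-24, 38, 0, -0.45, 1],
  [-26, 45, 0, -0.52, 1],
  [-28, 52, 0, -0.59, 1],
  [-28, 55, 0, -0.63, 1],
])

```text
clock: 4.42
position: [0.5009, 0.0924, 0.0378]
tool_rot: [3.141, -0.001, -2.999]
force: [-8.8, -0.5, 15.4]
grip_width: 0.0106
```

Call:
servo_tool([
  [0, 2, 0, -0.02, 1],
  [-1, 4, 0, -0.04, 1],
  [-1, 7, 0, -0.07, 1],
  [-1, 9, 0, -0.09, 1],
  [-1, 11, 0, -0.11, 1],
  [-2, 14, 0, -0.14, 1],
  [-2, 16, 0, -0.16, 1],
  [-2, 18, 0, -0.18, 1],
  [-2, 18, 0, -0.18, 1],
  [-2, 18, 0, -0.18, 1],
])

```text
clock: 5.25
position: [0.4995, 0.1104, 0.0378]
tool_rot: [3.141, 0.0, 3.108]
force: [-3.8, 4.2, 10.5]
grip_width: 0.0104
```

```bash
python3 - <<'E'
from workcell import bot
import cv2,pickle
o=bot.observe();print(o['position'],o['tool_rot'],o['force'],o['moment'],o['grip_width'])
c=bot.calibration("wrist");cv2.imwrite("pics/w3.png",bot.grab_frame("wrist"));s=bot.grab_frame("scene");cv2.imwrite("pics/s3.png",cv2.resize(s[170:290,250:370],None,fx=4.8,fy=4.8,interpolation=cv2.INTER_CUBIC))
E
```

```text
[0.49947689 0.1104002  0.03783701] [3.14052218e+00 2.48885640e-05 3.10788581e+00] [-3.80816766  4.17894652 10.456456  ] [0.90658335 0.79303106 0.28270429] 0.010421464871018825
```

View pics/s3.png

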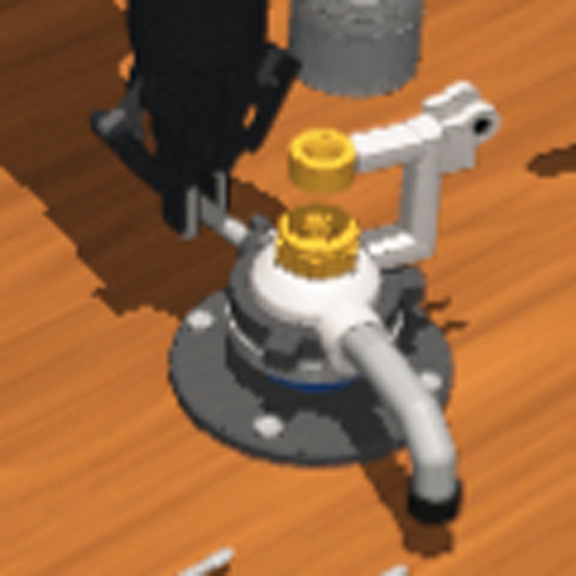

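View pics/w3.png

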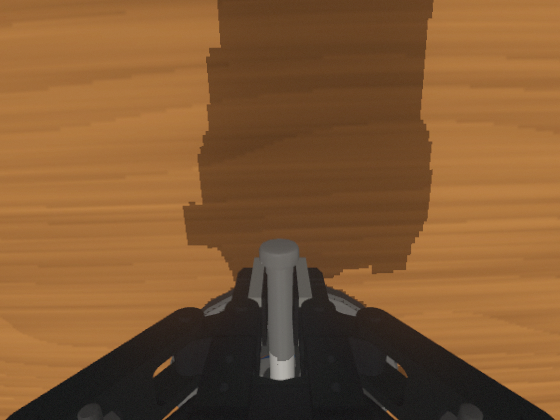

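Call:
servo_tool([
  [0, 1, 0, -0.01, 1],
  [0, 2, 0, -0.02, 1],
  [0, 3, 0, -0.03, 1],
  [0, 3, 0, -0.03, 1],
  [0, 4, 0, -0.04, 1],
  [0, 4, 0, -0.04, 1],
  [0, 5, 0, -0.05, 1],
  [0, 5, 0, -0.05, 1],
  [0, 5, 0, -0.05, 1],
  [0, 5, 0, -0.05, 1],
])

```text
clock: 6.18
position: [0.4995, 0.1122, 0.0378]
tool_rot: [-3.14, 0.0, 3.055]
force: [-3.6, -15.4, 12.2]
grip_width: 0.0106
```

Call:
servo_tool([
  [0, 1, 0, 0, 1],
  [0, 2, 0, 0, 1],
  [0, 3, 0, 0, 1],
  [0, 3, 0, 0, 1],
  [0, 3, 0, 0, 1],
  [0, 3, 0, 0, 1],
  [0, 3, 0, 0, 1],
  [0, 3, 0, 0, 1],
  [0, 3, 0, 0, 1],
  [0, 3, 0, 0, 1],
])

```text
clock: 7.02
position: [0.4995, 0.1124, 0.0378]
tool_rot: [-3.137, 0.0, 3.053]
force: [-2.3, -31.8, 14.0]
grip_width: 0.0108
```

Call:
servo_tool([
  [0, -2, 0, 0, 1],
  [0, -4, 0, 0, 1],
  [0, -4, 0, 0, 0.2],
  [0, -4, 0, 0, -0.2],
  [0, -4, 0, 0, -0.2],
  [0, -4, 0, 0, -0.2],
  [0, -4, 10, 0, -0.2],
  [-2, -4, 30, 0, -0.2],
  [-6, -4, 55, 0, -0.2],
  [-10, -4, 85, 0, -0.4],
])

```text
clock: 7.85
position: [0.4888, 0.1131, 0.1231]
tool_rot: [-3.141, -0.002, 3.057]
force: [-0.0, -0.5, -0.5]
grip_width: 0.0594
```

Call:
servo_tool([
  [0, 0, 20, 0, -0.4],
  [0, 0, 45, 0, -0.4],
  [-3, 0, 70, 0, -0.4],
  [-6, 0, 90, 0, -0.4],
  [-9, 0, 105, 0, -0.4],
  [-10, 0, 110, 0, -0.4],
  [-10, 0, 112, 0, -0.4],
  [-10, 0, 112, 0, -0.4],
  [-10, 0, 112, 0, -0.4],
  [-10, 0, 112, 0, -0.4],
])

```text
clock: 8.68
position: [0.4793, 0.1132, 0.2335]
tool_rot: [-3.141, -0.001, 3.057]
force: [-0.1, -0.5, -1.3]
grip_width: 0.0597
```

```bash
python3 - <<'E'
from workcell import bot
import cv2,pickle
o=bot.observe();print(o['position'],o['tool_rot'],o['force'])
c=bot.calibration("wrist");cv2.imwrite("pics/w4.png",bot.grab_frame("wrist"));pickle.dump(c,open('w4.pkl','wb'))
t=bot.grab_frame("top");s=bot.grab_frame("scene");cv2.imwrite('pics/t4.png',t);cv2.imwrite('pics/s4.png',s)
E
```

```text
[0.4793288  0.11324135 0.23347169] [-3.14079122e+00 -1.18597822e-03  3.05666191e+00] [-0.10368054 -0.47529554 -1.27727037]
```

View pics/w4.png

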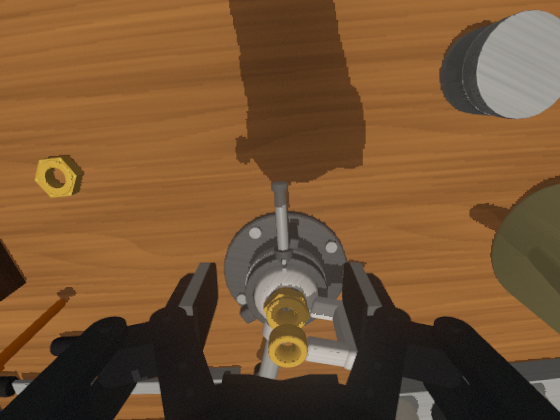

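```bash
python3 - <<'E'
from h import *
i=cv2.imread('pics/w4.png')
cv2.imwrite('pics/c4.png',cv2.resize(i[175:375,200:370],None,fx=3,fy=3,interpolation=cv2.INTER_CUBIC))
t=cv2.imread('pics/t4.png')
cv2.imwrite('pics/c4t.png',cv2.resize(t[150:270,180:300],None,fx=5,fy=5,interpolation=cv2.INTER_CUBIC))
E
```

```text
(no output)
```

View pics/c4.png

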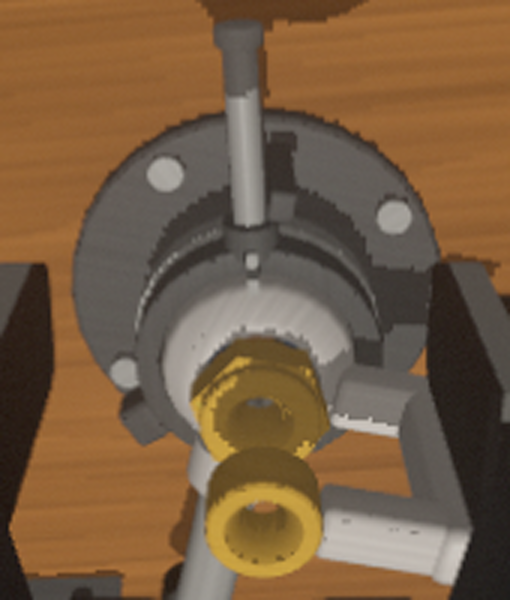

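View pics/c4t.png

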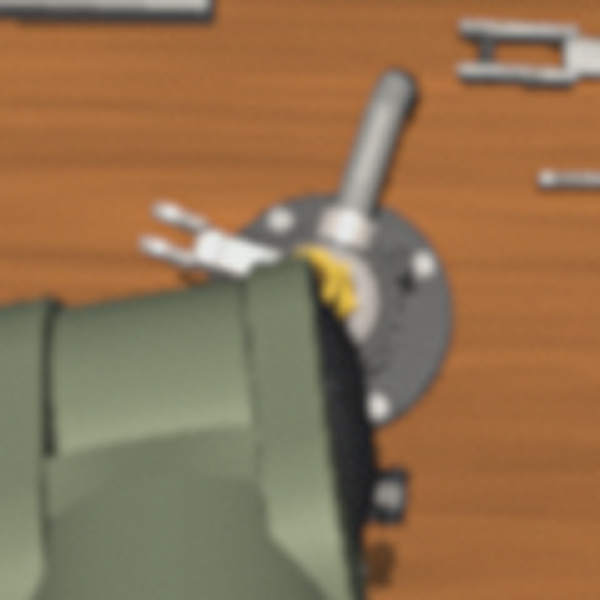

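The ring rib (252,262) and head rib (252,282) are in line and the handle is beside the lug, so the ring is locked. Next I'll get the axis from this view and plan the look at the rod.

```bash
python3 - <<'E'
from h import *
import pickle
from workcell import bot
np.set_printoptions(precision=4,suppress=True)
c=pickle.load(open('w4.pkl','rb'))
i=cv2.imread('pics/w4.png')
C=lambda x,y:(200+(x+.5)/3-.5,175+(y+.5)/3-.5)
print('guide',plane(c,C(263,523),.15),'gland',plane(c,C(258,413),.10))
c1=pickle.load(open('w1.pkl','rb'))
C1=lambda x,y:(200+(x+.5)/2.85-.5,175+(y+.5)/2.85-.5)
print('tri guide',tri(c,C(263,523),c1,C1(257,500)))
# guide outer ring, inner mouth edges: ring left/right at top face
print('width',plane(c,C(207,523),.15)-plane(c,C(321,523),.15))
E
```

```text
guide [0.5984 0.1098 0.15  ] gland [0.5974 0.1093 0.1   ]
tri guide (array([0.602 , 0.1095, 0.1455]), np.float64(0.0006634720962375609))
width [-0.0028 -0.0321  0.    ]
```

Call:
servo_tool([
  [0, -20, 20, -0.1, -0.4],
  [2, -55, 40, -0.22, -0.6],
  [4, -95, 60, -0.34, -1],
  [7, -135, 67, -0.46, -1],
  [10, -175, 67, -0.58, -1],
  [13, -215, 67, -0.7, -1],
  [17, -255, 67, -0.82, -1],
  [20, -295, 67, -0.94, -1],
  [24, -335, 67, -1.06, -1],
  [26, -370, 67, -1.18, -1],
])

```text
clock: 9.67
position: [0.5054, -0.2592, 0.3011]
tool_rot: [-3.141, 0.0, 1.871]
force: [1.4, 1.2, -0.2]
grip_width: 0.0854
```

Call:
servo_tool([
  [0, -10, 0, -0.05, -1],
  [0, -10, 0, -0.1, -1],
  [0, -10, 0, -0.15, -1],
  [0, -10, 0, -0.15, -1],
  [0, -10, 0, -0.15, -1],
  [0, -10, 0, -0.15, -1],
  [0, -10, 0, -0.15, -1],
  [0, -10, 0, -0.15, -1],
  [0, -10, 0, -0.15, -1],
  [0, -10, 0, -0.15, -1],
])

```text
clock: 10.5
position: [0.5056, -0.2665, 0.3013]
tool_rot: [3.142, -0.0, 1.727]
force: [0.9, -0.3, 0.7]
grip_width: 0.0852
```

```bash
python3 - <<'E'
from workcell import bot
import cv2,pickle
o=bot.observe();print(o['position'],o['tool_rot'],o['qpos'])
c=bot.calibration("wrist");cv2.imwrite("pics/w5.png",bot.grab_frame("wrist"));pickle.dump(c,open('w5.pkl','wb'))
E
```

```text
[ 0.50563505 -0.26654124  0.30132428] [ 3.14150529e+00 -4.98946785e-05  1.72720107e+00] [-0.16863724  0.47169381  0.80074281  1.68581628 -0.36708862  1.14120758
  0.88953692]
```

View pics/w5.png

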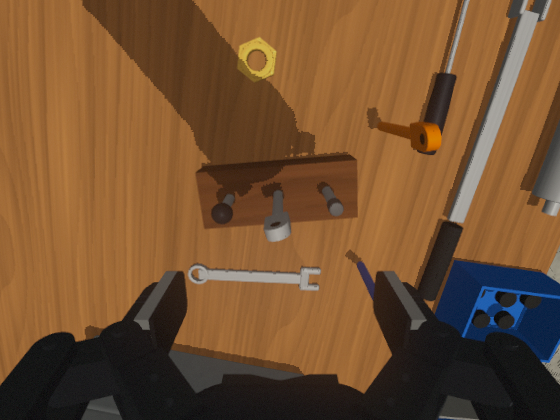

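Rods in this view: ball rod (222,213), flat-eye piston rod (277,228) and drift (334,205). The orange (425,135) and blue (370,285) look-alikes are outside the block. Next comes a close crop of the flat eye.

```bash
python3 - <<'E'
from h import *
i=cv2.imread('pics/w5.png')
cv2.imwrite('pics/c5.png',cv2.resize(i[140:260,190:370],None,fx=4.4,fy=4.4,interpolation=cv2.INTER_CUBIC))
E
```

```text
(no output)
```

View pics/c5.png

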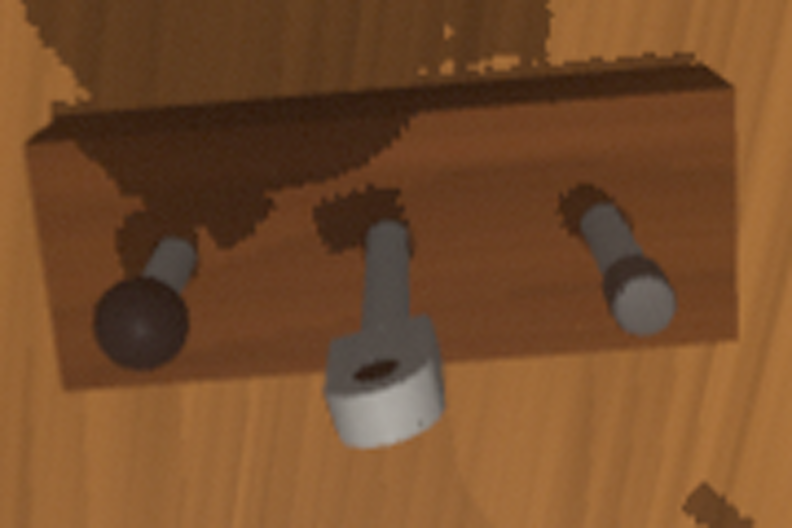

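```bash
python3 - <<'E'
from h import *
import pickle
np.set_printoptions(precision=4,suppress=True)
c=pickle.load(open('w5.pkl','rb'))
C=lambda x,y:(190+(x+.5)/4.4-.5,140+(y+.5)/4.4-.5)
def d(a,b,z):
    A=plane(c,C(*a),z);B=plane(c,C(*b),z);v=B-A;print(A,B,np.hypot(*v[:2]),np.degrees(np.arctan2(v[1],v[0])))
d((332,345),(432,318),.132)
d((328,394),(440,368),.160)
d((345,447),(443,417),.162)
print('top',plane(c,C(388,420),.174),plane(c,C(387,408),.174))
print('at hole',plane(c,C(389,232),.045))
print('block corners',[plane(c,C(*p),.045) for p in [(28,145),(733,88),(736,339),(65,390)]])
E
```

```text
[ 0.4962 -0.2998  0.132 ] [ 0.5177 -0.2898  0.132 ] 0.023765572101504852 24.86089834510625
[ 0.4966 -0.3007  0.16  ] [ 0.519  -0.2912  0.16  ] 0.024275161032712846 22.87587977564665
[ 0.5018 -0.3113  0.162 ] [ 0.5212 -0.3013  0.162 ] 0.02181839389496021 27.28265976171054
top [ 0.5092 -0.2987  0.174 ] [ 0.5086 -0.2962  0.174 ]
at hole [ 0.5082 -0.2949  0.045 ]
block corners [array([ 0.4041, -0.2856,  0.045 ]), array([ 0.5962, -0.2392,  0.045 ]), array([ 0.6137, -0.3112,  0.045 ]), array([ 0.4207, -0.3578,  0.045 ])]
```

Call:
servo_tool([
  [1, -4, 0, -0.12, -1],
  [2, -8, 0, -0.24, -1],
  [3, -12, 0, -0.36, -1],
  [3, -16, 0, -0.48, -1],
  [3, -20, -5, -0.6, -1],
  [3, -24, -15, -0.72, -1],
  [3, -28, -25, -0.84, -1],
  [3, -32, -35, -0.96, -1],
  [3, -32, -45, -1.08, -1],
  [3, -32, -50, -1.2, -1],
])

```text
clock: 11.38
position: [0.5084, -0.2986, 0.2503]
tool_rot: [-3.141, 0.001, 0.521]
force: [0.3, 0.2, -0.3]
grip_width: 0.0851
```

Call:
servo_tool([
  [0, 0, 0, -0.09, -1],
  [0, 0, 0, -0.09, -1],
  [0, 0, 0, -0.09, -1],
  [0, 0, 0, -0.09, -1],
  [0, 0, 0, -0.09, -1],
  [0, 0, 0, -0.09, -1],
  [0, 0, 0, -0.09, -1],
  [0, 0, 0, -0.09, -1],
  [0, 0, 0, -0.09, -1],
  [0, 0, 0, -0.09, -1],
])

```text
clock: 12.22
position: [0.5086, -0.2986, 0.2513]
tool_rot: [-3.142, -0.0, 0.437]
force: [-0.5, 0.4, -0.0]
grip_width: 0.085
```

```bash
python3 - <<'E'
from workcell import bot
import cv2,pickle
o=bot.observe();print(o['position'],o['tool_rot'],o['qpos'])
c=bot.calibration("wrist");cv2.imwrite("pics/w6.png",bot.grab_frame("wrist"));pickle.dump(c,open('w6.pkl','wb'))
E
```

```text
[ 0.50860565 -0.29862208  0.25133789] [-3.14158422e+00 -9.50536249e-05  4.37022731e-01] [-0.23207368  0.69657803  1.08589156  1.70774943 -0.66837431  1.15820528
 -0.0902972 ]
```

View pics/w6.png

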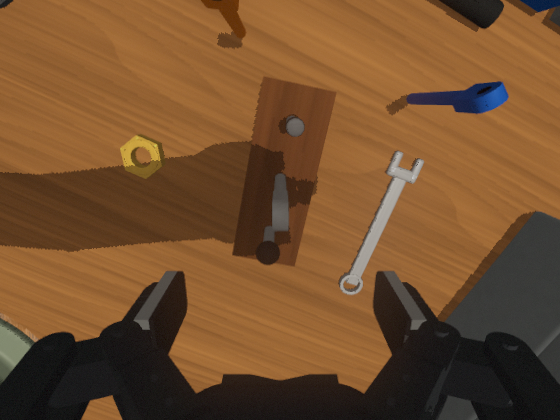

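```bash
python3 - <<'E'
from h import *
import pickle
c=pickle.load(open('w6.pkl','rb'))
print(proj(c,[[.509,-.2985,.174],[.509,-.2985,.132],[.509,-.2985,.05],[.5086,-.2986,.15]]))
i=cv2.imread('pics/w6.png')
cv2.imwrite('pics/c6.png',cv2.resize(i[160:270,230:330],None,fx=5,fy=5,interpolation=cv2.INTER_CUBIC))
E
```

```text
[[280.23288145 219.74288226]
 [280.12365323 202.42417235]
 [279.98177277 179.95622543]
 [280.06568456 209.67892725]]
```

View pics/c6.png

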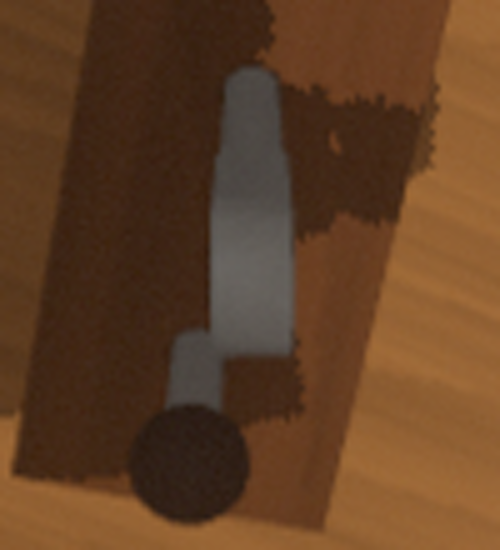

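Call:
servo_tool([
  [0, 0, -15, 0, -1],
  [0, 0, -40, 0, -0.6],
  [0, 0, -65, 0, -0.3],
  [0, 0, -90, 0, -0.3],
  [0, 0, -108, 0, -0.3],
  [0, 0, -117, 0, -0.3],
  [0, 0, -117, 0, 0.3],
  [0, 0, -117, 0, 1],
  [0, 0, -117, 0, 1],
  [0, 0, -117, 0, 1],
], squeeze=80)

```text
clock: 13.1
position: [0.5091, -0.299, 0.1355]
tool_rot: [3.14, -0.001, 0.437]
force: [-1.6, 0.1, 7.6]
grip_width: 0.0112
```

Call:
servo_tool([
  [0, 0, 0, 0, 1],
  [0, 0, 0, 0, 1],
  [0, 0, 0, 0, 1],
  [0, 0, 5, 0, 1],
  [0, 0, 12, 0, 1],
  [0, 0, 20, 0, 1],
  [0, 0, 30, 0, 1],
  [0, 0, 40, 0, 1],
  [0, 0, 50, 0, 1],
  [0, 0, 60, 0, 1],
])

```text
clock: 13.93
position: [0.5087, -0.2987, 0.1956]
tool_rot: [3.141, -0.0, 0.437]
force: [1.2, 0.6, -1.4]
grip_width: 0.0114
```

```bash
python3 - <<'E'
from workcell import bot
import cv2,pickle
o=bot.observe();print(o['position'],o['tool_rot'],o['force'],o['grip_width'])
c=bot.calibration("wrist");cv2.imwrite("pics/w7.png",bot.grab_frame("wrist"));pickle.dump(c,open('w7.pkl','wb'))
cv2.imwrite("pics/s7.png",bot.grab_frame("scene"))
E
```

```text
[ 0.5086577  -0.29865056  0.19559696] [ 3.14136046e+00 -3.30414702e-04  4.36681222e-01] [ 1.21280037  0.59293366 -1.43264244] 0.011358535576735348
```

View pics/w7.png

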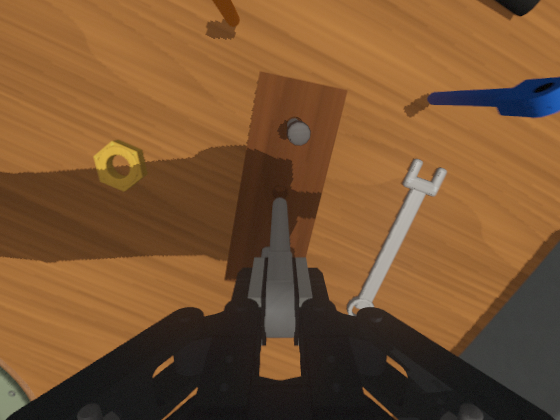

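View pics/s7.png

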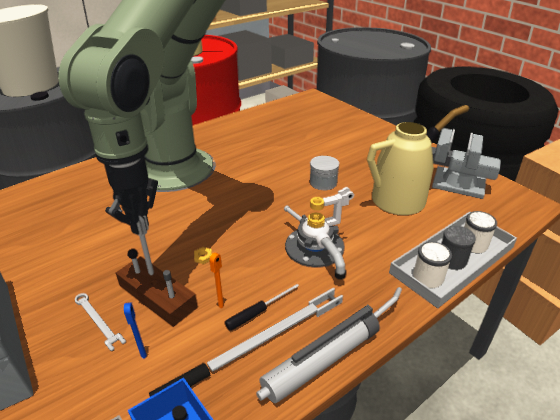

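Call:
servo_tool([
  [0, 0, 15, 0, 1],
  [0, 5, 40, 0.05, 1],
  [3, 25, 70, 0.13, 1],
  [8, 55, 95, 0.21, 1],
  [14, 90, 108, 0.29, 1],
  [22, 127, 112, 0.37, 1],
  [31, 164, 112, 0.45, 1],
  [40, 201, 112, 0.53, 1],
  [49, 238, 112, 0.61, 1],
  [57, 270, 112, 0.69, 1],
])

```text
clock: 14.87
position: [0.5658, -0.0257, 0.3061]
tool_rot: [-3.141, -0.0, 1.132]
force: [1.0, -0.1, -2.2]
grip_width: 0.0112
```

Call:
servo_tool([
  [5, 20, 0, 0.04, 1],
  [10, 40, 0, 0.09, 1],
  [15, 58, 0, 0.14, 1],
  [20, 72, 0, 0.14, 1],
  [20, 80, 0, 0.14, 1],
  [20, 80, 0, 0.14, 1],
  [20, 80, 0, 0.14, 1],
  [20, 80, 0, 0.14, 1],
  [20, 80, 0, 0.14, 1],
  [20, 80, 0, 0.14, 1],
])

```text
clock: 15.7
position: [0.5855, 0.0505, 0.3064]
tool_rot: [3.141, -0.0, 1.265]
force: [-0.6, -1.0, -2.1]
grip_width: 0.0111
```

```bash
python3 - <<'E'
from workcell import bot
import cv2,pickle
o=bot.observe();print(o['position'],o['tool_rot'],o['force'],o['grip_width'])
c=bot.calibration("wrist");cv2.imwrite("pics/w8.png",bot.grab_frame("wrist"));pickle.dump(c,open('w8.pkl','wb'))
cv2.imwrite("pics/s8.png",bot.grab_frame("scene"))
cv2.imwrite("pics/t8.png",bot.grab_frame("top"))
E
```

```text
[0.58552499 0.05047947 0.30643686] [ 3.14146883e+00 -1.83691521e-05  1.26528417e+00] [-0.57558754 -1.01284905 -2.05496659] 0.011123964418667639
```

View pics/w8.png

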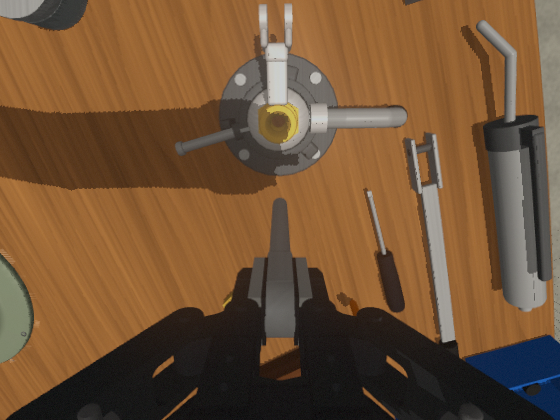

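View pics/s8.png

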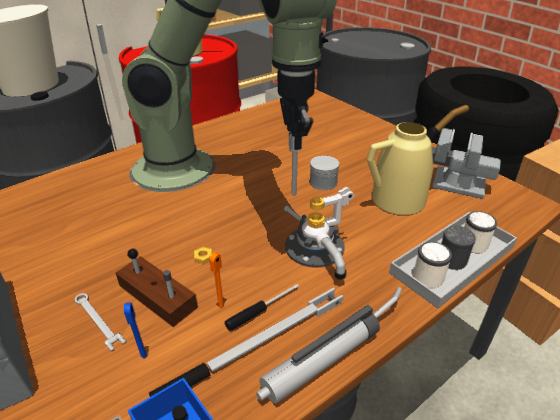

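The wrist view shows the guide ring at about (278,122), nearly axial over the gland, and the rod tip at (279,200). Next I'll measure both in this one view.

```bash
python3 - <<'E'
from h import *
i=cv2.imread('pics/w8.png')
cv2.imwrite('pics/c8.png',cv2.resize(i[85:225,210:350],None,fx=4.2,fy=4.2,interpolation=cv2.INTER_CUBIC))
s=cv2.imread('pics/s8.png')
cv2.imwrite('pics/c8s.png',cv2.resize(s[100:220,260:360],None,fx=5,fy=5,interpolation=cv2.INTER_CUBIC))
E
```

```text
(no output)
```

View pics/c8.png

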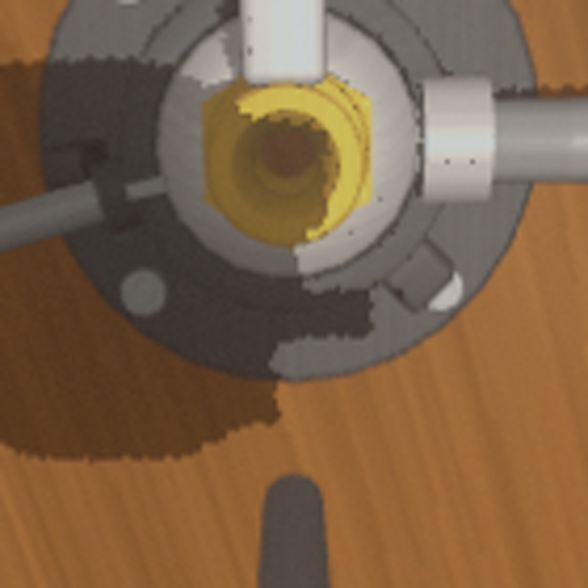

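View pics/c8s.png

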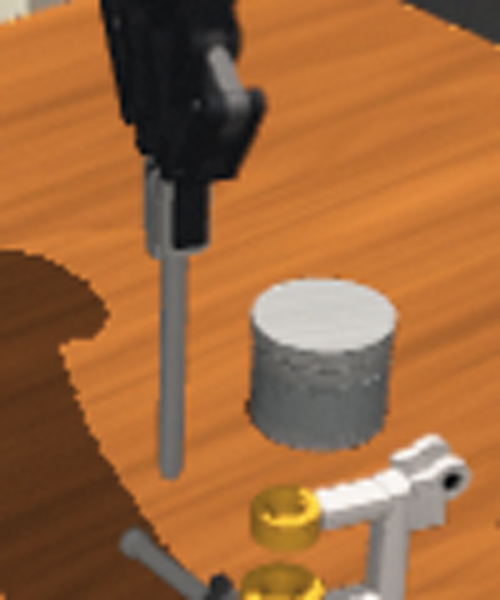

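```bash
python3 - <<'E'
from h import *
import pickle
np.set_printoptions(precision=4,suppress=True)
c=pickle.load(open('w8.pkl','rb'))
from workcell import bot
s=bot.calibration('scene')
C=lambda x,y:(210+(x+.5)/4.2-.5,85+(y+.5)/4.2-.5)
S=lambda x,y:(260+(x+.5)/5-.5,100+(y+.5)/5-.5)
g=plane(c,C(288,164),.15);tipz=.3064-.1235
t=plane(c,C(294,475),tipz)-np.array([.3,.954,0])*.004
print('guide',g,'tip',t,'tcp .5855 .0505','delta',(g-t)*1000)
print('diam',plane(c,C(207,164),.15)-plane(c,C(368,164),.15))
gs=plane(s,S(285,498),.15);ts=plane(s,S(170,476),tipz);print('scene guide',gs,'tip',ts,(gs-ts)*1000)
print(tri(s,S(285,498),c,C(288,164)))
# rod top section near fingers (lean check): scene rod centre at shoulder
print('shoulder scene',plane(s,S(172,252),tipz+.12))
E
```

```text
guide [0.603  0.1099 0.15  ] tip [0.5853 0.0499 0.1829] tcp .5855 .0505 delta [ 17.6689  60.0447 -32.9   ]
diam [-0.0323  0.0102  0.    ]
scene guide [0.598  0.1139 0.15  ] tip [0.5853 0.051  0.1829] [ 12.7042  62.8999 -32.9   ]
(array([0.6028, 0.1099, 0.1543]), np.float64(0.0007154790370430418))
shoulder scene [0.5855 0.0499 0.3029]
```

Call:
servo_tool([
  [4, 15, 0, 0, 1],
  [10, 35, 0, 0, 1],
  [15, 52, 0, 0, 1],
  [17, 60, 0, 0, 1],
  [17, 60, -5, 0, 1],
  [17, 60, -12, 0, 1],
  [17, 60, -18, 0, 1],
  [17, 60, -20, 0, 1],
  [17, 60, -20, 0, 1],
  [17, 60, -20, 0, 1],
])

```text
clock: 16.68
position: [0.6026, 0.1108, 0.2863]
tool_rot: [-3.142, 0.0, 1.266]
force: [0.1, 0.1, -1.2]
grip_width: 0.0111
```

```bash
python3 - <<'E'
from workcell import bot
from h import *
import pickle
o=bot.observe();print(o['position'],o['tool_rot'],o['force'],o['grip_width'])
c=bot.calibration("wrist");w=bot.grab_frame("wrist");cv2.imwrite("pics/w9.png",w);pickle.dump(c,open('w9.pkl','wb'))
s=bot.grab_frame("scene");cv2.imwrite("pics/s9.png",s)
cv2.imwrite('pics/c9.png',np.hstack([cv2.resize(s[140:240,280:360],None,fx=5,fy=5,interpolation=cv2.INTER_CUBIC),cv2.resize(w[160:285,230:330],None,fx=4,fy=4,interpolation=cv2.INTER_CUBIC)]))
E
```

```text
[0.60255634 0.11080826 0.28632786] [-3.14153895e+00  9.30096174e-05  1.26593845e+00] [ 0.09888019  0.1389077  -1.22270265] 0.011082548776797785
```

View pics/c9.png

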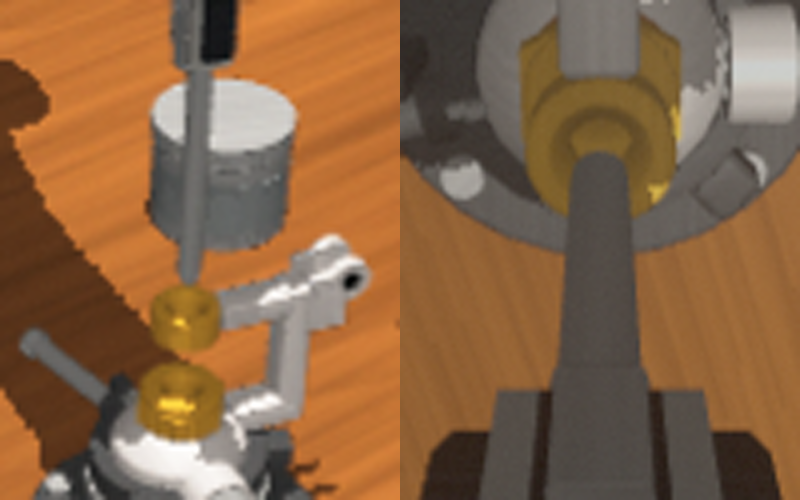

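```bash
python3 - <<'E'
from h import *
import pickle
from workcell import bot
np.set_printoptions(precision=4,suppress=True)
c=pickle.load(open('w9.pkl','rb'));s=bot.calibration('scene')
C=lambda x,y:(230+(x-400+.5)/4-.5,160+(y+.5)/4-.5)
S=lambda x,y:(280+(x+.5)/5-.5,140+(y+.5)/5-.5)
print('guide',plane(c,C(601,147),.15)); print('ring edges',plane(c,C(522,147),.15),plane(c,C(681,147),.15),plane(c,C(601,78),.15))
u=np.array([.3,.954,0])
print('tip',plane(c,C(600,150),.1628)-u*.004)
print('scene guide',plane(s,S(186,303),.15),'tip',plane(s,S(189.5,280),.1628))
# lateral-only compare in scene: predicted px of the axis at TCP
print((proj(s,[[.6026,.1108,.1628],[.6026,.1108,.15],[.6026,.1108,.10]])-[280,140])*5)
print((proj(c,[[.6026,.1108,.1628],[.6026,.1108,.15],[.6026,.1108,.10]])-[230,160])*4+[400,0])
E
```

```text
guide [0.603  0.1115 0.15  ]
ring edges [0.5864 0.1168 0.15  ] [0.6198 0.1062 0.15  ] [0.6076 0.1264 0.15  ]
tip [0.6025 0.1107 0.1628]
scene guide [0.6015 0.1115 0.15  ] tip [0.6013 0.1132 0.1628]
[[185.5835 280.9463]
 [184.4061 302.5345]
 [179.9242 384.0758]]
[[598.9239 165.9399]
 [598.8951 149.0494]
 [598.8025  94.7562]]
```

Call:
servo_tool([
  [0, 0, -5, 0, 1],
  [0, 0, -10, 0, 1],
  [0, 0, -14, 0, 1],
  [0, 0, -17, 0, 1],
  [0, 0, -20, 0, 1],
  [0, 0, -23, 0, 1],
  [0, 0, -26, 0, 1],
  [0, 0, -29, 0, 1],
  [0, 0, -31, 0, 1],
  [0, 0, -31, 0, 1],
])

```text
clock: 17.62
position: [0.6025, 0.1114, 0.2549]
tool_rot: [-3.141, 0.0, 1.267]
force: [0.3, -0.2, -2.2]
grip_width: 0.0109
```

```bash
python3 - <<'E'
from workcell import bot
from h import *
import pickle
o=bot.observe();print(o['position'],o['tool_rot'],o['force'],o['moment'],o['grip_width'])
w=bot.grab_frame("wrist")
s=bot.grab_frame("scene")
cv2.imwrite('pics/c10.png',np.hstack([cv2.resize(s[140:240,280:360],None,fx=5,fy=5,interpolation=cv2.INTER_CUBIC),cv2.resize(w[160:285,230:330],None,fx=4,fy=4,interpolation=cv2.INTER_CUBIC)]))
E
```

```text
[0.60246076 0.11140069 0.25487694] [-3.14117082e+00  2.74243517e-04  1.26680804e+00] [ 0.25412958 -0.18299158 -2.18950551] [ 0.01589596  0.02100055 -0.00597699] 0.01092455986962602
```

View pics/c10.png

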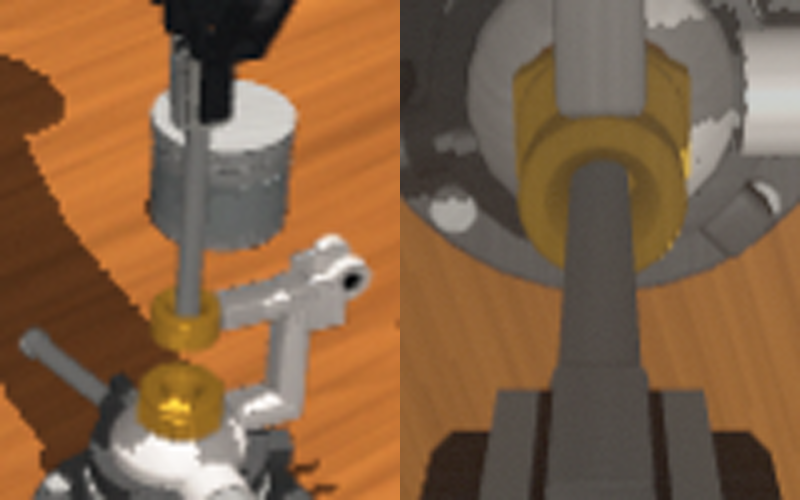

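Call:
servo_tool([
  [1, 0, -5, 0, 1],
  [1, 0, -10, 0, 1],
  [1, 0, -15, 0, 1],
  [1, 0, -20, 0, 1],
  [1, 0, -24, 0, 1],
  [1, 0, -28, 0, 1],
  [1, 0, -32, 0, 1],
  [1, 0, -36, 0, 1],
  [1, 0, -40, 0, 1],
  [1, 0, -40, 0, 1],
])

```text
clock: 18.55
position: [0.6034, 0.1114, 0.2145]
tool_rot: [-3.141, 0.0, 1.267]
force: [0.5, -0.9, -2.4]
grip_width: 0.0109
```

```bash
python3 - <<'E'
from workcell import bot
from h import *
o=bot.observe();print(o['position'],o['tool_rot'],o['force'],o['moment'],o['grip_width'])
w=bot.grab_frame("wrist")
s=bot.grab_frame("scene")
cv2.imwrite('pics/c11.png',np.hstack([cv2.resize(s[140:240,280:360],None,fx=5,fy=5,interpolation=cv2.INTER_CUBIC),cv2.resize(w[160:285,230:330],None,fx=4,fy=4,interpolation=cv2.INTER_CUBIC)]))
E
```

```text
[0.60336928 0.11137121 0.2144945 ] [-3.14093557e+00  3.92791945e-04  1.26666023e+00] [ 0.52137374 -0.89638302 -2.42909679] [-0.07358366  0.08844751 -0.00526276] 0.010866391397925654
```

View pics/c11.png

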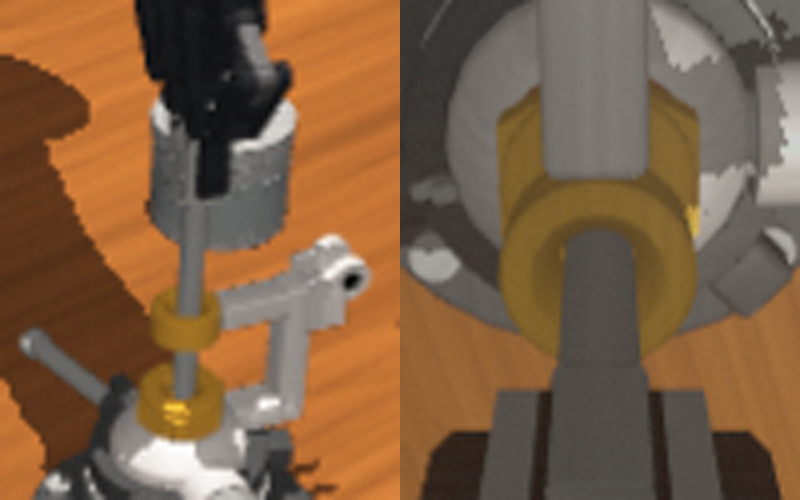

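Call:
servo_tool([
  [0, 0, -3, 0, 1],
  [0, 0, -6, 0, 1],
  [0, 0, -9, 0, 1],
  [0, 0, -12, 0, 1],
  [0, 0, -15, 0, 1],
  [0, 0, -18, 0, 1],
  [0, 0, -21, 0, 1],
  [0, 0, -24, 0, 1],
  [0, 0, -26, 0, 1],
  [0, 0, -26, 0, 1],
])

```text
clock: 19.48
position: [0.6035, 0.1114, 0.1888]
tool_rot: [-3.141, 0.0, 1.267]
force: [-0.5, -0.7, -3.0]
grip_width: 0.0111
```

Call:
servo_tool([
  [0, 0, -3, 0, 1],
  [0, 0, -6, 0, 1],
  [0, 0, -9, 0, 1],
  [0, 0, -12, 0, 1],
  [0, 0, -15, 0, 1],
  [0, 0, -17, 0, 1],
  [0, 0, -19, 0, 1],
  [0, 0, -20, 0, 1],
  [0, 0, -20, 0, 1],
  [0, 0, -20, 0, 1],
])

```text
clock: 20.32
position: [0.6035, 0.1114, 0.1692]
tool_rot: [-3.141, 0.0, 1.267]
force: [-1.0, -1.9, -3.3]
grip_width: 0.0109
```

```bash
python3 - <<'E'
from workcell import bot
from h import *
import pickle
o=bot.observe();print(o['clock'],o['position'],o['tool_rot'],o['force'],o['moment'],o['grip_width'],abs(o['qd']).max())
c=bot.calibration('wrist');w=bot.grab_frame("wrist");cv2.imwrite('pics/w12.png',w)
s=bot.grab_frame("scene");cv2.imwrite('pics/s12.png',s);cv2.imwrite('pics/t12.png',bot.grab_frame('top'))
cv2.imwrite('pics/c12.png',np.hstack([cv2.resize(s[140:260,280:360],None,fx=5,fy=5,interpolation=cv2.INTER_CUBIC),cv2.resize(w[160:310,230:330],None,fx=4,fy=4,interpolation=cv2.INTER_CUBIC)]))
E
```

```text
20.3167 [0.60352924 0.11136142 0.16919472] [-3.14140158e+00  9.94060120e-05  1.26671546e+00] [-0.96859187 -1.86398291 -3.28015391] [-0.54417363  0.42949938 -0.02929948] 0.010867031112304169 0.0025446009375294956
```

View pics/c12.png

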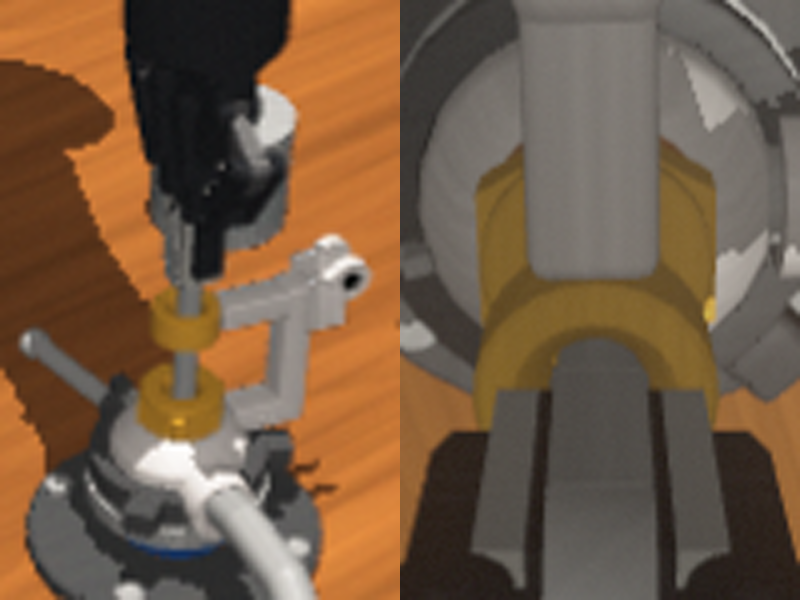

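View pics/w12.png

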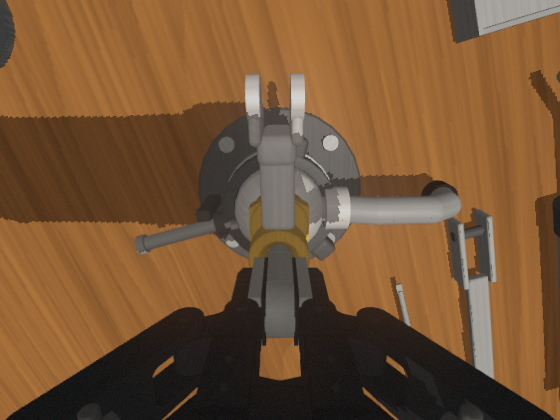

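View pics/t12.png

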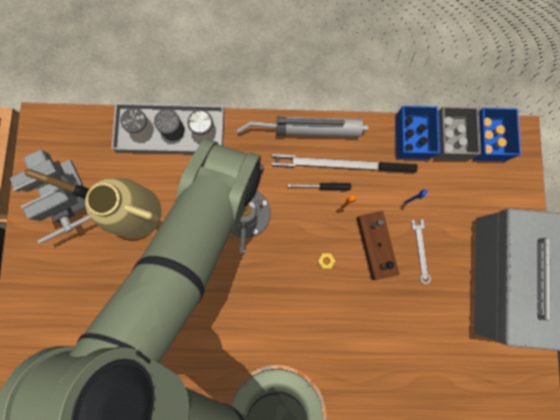

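The rod passes through both bushings and the tool is still. The side force is about 2 N, the ring handle is still at the lug, and the bystanders have not moved.

```bash
python3 - <<'E'
from workcell import bot
print(bot.job_done()); o=bot.observe(); print(o['clock'],o['position'],o['force'],o['grip_width'])
E
```

```text
the job is handed in; nothing more can be done
None
the job is handed in; nothing more can be done
```

The job was handed in at about 20.5 s. The lock ring is home and the piston rod is held in the gripper through both bushings.

- **Ring:** I turned the handle clockwise about 0.86 rad to the stop. Pushing on to 32 N moved it only 0.2 mm. Afterwards the rib on the ring lined up with the rib on the head and the handle lay by the stop lug. In the last wrist picture the handle was still there.
- **Rod:** I took the flat-eye rod from the middle hole of the block, held with an 80 N grip, and lowered it through the guide and gland. From the tool height, the tip is about 34 mm below the gland. The shoulder stands about 16 mm above the guide.
- **Last checks:** the arm was still, with a side force of about 2 N and the jaws 10.9 mm apart on the 12 mm eye end. The jaws also read about 1 mm under size on the 12 mm handle bar. In the last top view everything else was where it started.
- **Disagreements:** the scene and wrist cameras put the guide's centre up to 5 mm apart. I followed the wrist view, and the rod went in without resistance. The reading after hand-in was refused, so the state during the final second is not confirmed.

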